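Soak a guide roller: open the safety cap

TASK

The grooved guide roller from the sliding table has to soak: pluck it out of the pocket tray and set it in the steel dish without dropping it. Then press the bottle's safety cap down, twist it anticlockwise until it is free, lift it off and finish still holding it, level and about 5 cm straight above the open mouth so that drips fall back while I draw some cleaner. The bottle stays down in its holder, the two plain sleeves stay in their pockets, and nothing else gets shoved about.

Things in the scene. Friction and masses are not known exactly. Their poses are not given: they have to be found in the camera images.
- tray: Grey pocket tray, fixed, 122x178x18 mm, long along its own y. Origin: centre of its underside. Six square pockets 36 mm wide and 10 mm deep (floor 8 mm above the underside), centres at x = -27 or +27 and y = -54, 0 or +54 mm in its frame. Three pockets are taken, three empty; which part is in which pocket changes.
- roller: The grooved guide roller: steel, like a small spool, 32 mm across and 24 mm high with a V groove round its middle (23 mm across at the bottom of the groove); about 90 g. It stands upright in one of the tray's pockets, 14 mm of it above the tray. Origin: centre of its underside, z along its axis.
- sleeve_1: Plain steel sleeve, 20 mm across, 24 mm high, about 50 g, upright in a pocket of the tray. Origin: centre of its underside.
- sleeve_2: A second plain steel sleeve, the same as sleeve_1, in another pocket.
- dish: Low round steel soaking dish, loose, about 0.3 kg, 126 mm across the rim, 28 mm high, flat inner floor about 105 mm across and 3 mm above its underside. Origin: centre of its underside.
- holder: Square sheet-steel bottle holder standing on magnet feet, fixed, 87x87x51 mm, inside 83x83 mm; its floor is 8 mm above its underside. Origin: centre of its underside. x and y along its sides.
- bottle: Square white bottle of cleaner, 80x80 mm, 0.8 kg, standing loose in the holder (so it cannot turn, but can be pulled out upward). Origin: centre of its underside, z up. Body 112 mm high, then a round shoulder up to 124 mm and a neck to 150 mm. Its safety cap is on. Two bayonet tracks on the neck hold two lugs in the cap.
- mouth (a point): Centre of the bottle's mouth: top of the neck, 150 mm above the bottle's underside.
- cap: Round ribbed push-and-turn safety cap, 54 mm across, 34 mm high, 60 g, locked on the bottle at the start; a low pointer rib on its top lies along its -x. Origin: centre of the lower edge of its skirt, 134 mm above the bottle's underside when locked; z up. Locked, its x axis is parallel to the bottle's. Its lower edge is clear of the neck after 16 mm of lift.
- cap_grip (a point): On the cap's axis, 20 mm above its lower edge: the height to grip it. Once pressed 4 mm or more (aim for 6) the cap turns, anticlockwise seen from above only, about 65 degrees to a firm stop. Keep it pressed for the first 50 degrees; from 52 degrees to the stop it lifts straight off. Unpressed it neither turns nor lifts.
- liner (a joint): Spring liner inside the cap, bearing on the neck; it pushes the cap up. Value: how far the cap is pressed down, in m, 0 when locked at rest, 0.0075 at the firm stop, about -0.001 when the cap is off. Pressing takes 5 N at first and 0.8 N more for each mm (11 N at the stop).
- caliper: Bystander, sizes in mm: slide caliper, 80x200x14, near edge of the surface.
- pencil: Bystander, sizes in mm: pencil, 142 long, lying between caliper and dish.
- bench_brush: Bystander, sizes in mm: bench brush, 278 long, 48 high, behind the dish.
- mug: Bystander, sizes in mm: mug, 86 across, 96 high, behind the bottle.
- tape_measure: Bystander, sizes in mm: tape measure, 58x98x64, behind the tray.
- masking_tape: Bystander, sizes in mm: roll of masking tape, 96 across, 25 high, left of the bottle.
- push_block: Bystander, sizes in mm: wooden push block with a grip, 81x200x84, right of the tray.
There are look-alikes about, which are no part of the job. Of the things shaped like the cap, the grey one is meant.

How it is judged:
By the outcome, as a careful person would: the job done as asked, in the order asked, and still so for the second after the job is handed in, while the arm keeps its last pose, push and grip.
It also fails if it takes over 48 s, if anything falls off the work surface, if the arm or the gripper's body presses on something with over 40 N, if the wrist force passes 120 N, or if a joint passes its speed limit or range.

ROBOT

A 7-joint arm with a two-finger parallel gripper is mounted at the origin on a cart in front of the work surface, level with it; the furniture and walls round the work are solid. World frame = base frame: x ahead of the robot, y to its left, z up, the work surface at z = 0. Lengths are in m, angles in degrees, forces in N, time in s.
With the tool pointing down it reaches from about 0.4 to 0.875 m from the base axis. Payload 4.4 kg.
Tool frame: the origin (TCP) lies on the centre line of the jaws, within the pads' length; the fingertips stand 19 mm ahead of it and the grasp point (between the pads) is the TCP; z points along the fingers, y is the direction in which the jaws open and shut (so a half turn about z gives the same grasp; the last joint's range is limited). The gripper opens to 85 mm and grips with 20 to 120 N. Pads are 22 mm wide; open, the fingers measure 114 mm over their backs; the gripper's body (76 mm by 85 mm) begins 54 mm behind the grasp point. The pads swing forward as they close: fully open they stand 13 mm farther back than shut.
Start: joints at [71.975, 36.005, 2.206, 86.941, -1.547, 57.084, -1.146], TCP at [0.16, -0.63, 0.25] pointing down, gripper open.
Joint ranges: [-175.42, 175.42], [-21.48, 121.26], [-71.46, 75.88], [10.55, 141.38], [-63.04, 243.04], [13.31, 113.54], [-168.57, 168.57]. Speed limits (degrees/s): [147.25, 147.25, 180, 180, 180, 180, 180].

INTERFACE

Orientations are given as [roll, pitch, yaw] about the fixed x, y, z axes, in that order (R = Rz(yaw) Ry(pitch) Rx(roll)).
In Python, from bench import bot gives the robot as it stands.
- The arm moves only by the tool send_rows, never from a script. Its argument "motion" is a list of rows, each a list of 5 numbers: the shift along the tool's x, y, z in m, then the turn about the tool's z in degrees, then the finger opening in m, from 0 to 0.0854. In form: [[x, y, z, twist, hand], ...]. A call has 1 to 12 rows; each row shifts and turns the commanded pose from where the row before left it, along the tool's axes as they then stand; what a row does not reach is not made up. A row lasts 1/12 s, in which the tool goes at most 41.7 mm and 7.16 degrees, less where a joint would pass 70% of its speed; a pose out of reach is approached as far as the arm can. A call with a gripper value outside its range is refused whole. The fingers move at their own pace and stop on an object; the grip force is fixed at half the most. Time passes only in rows, so rows that do not move let the fingers close. It gives the time, the measured TCP pose, the force and the opening at its end, in the units of the state.
- bot.read_state(): the state, without advancing time (a new reading comes with each control period).
- bot.grab_frame(name): name is "scene" or "side" or "wrist"; returns a dict with "pixels" (480x640x3 uint8, red, green, blue), "depth" (480x640 float32, m along the optical axis (not along the pixel's ray), 0 where there is no reading), "fovy" (degrees; the focal length in pixels is half the picture's height over the tangent of half this angle, whatever the lens; pixels are square), "cx", "cy" (the principal point, pixels), "k1" (the pictures are not rectified: a ray, as slopes to the right and down, at radius r is drawn at 1 + k1 r^2 times it, then the intrinsics apply), "R" (3x3) and "t" (3): a world point X has camera coordinates R X + t. Camera axes: x right, y down, z forward; pixel columns grow to the right and rows downward; lengths in m; the calibration is good to about 2 mm. A picture is of the moment at which its call begins.
- bot.finish_job(): hands the job in, once; it reports no verdict.
Trained networks look in a picture, given as the dict that the camera call returned (one of the last four; its "shot" number tells which), for a name from the list of things; names that differ only in an ending like _2 or _b are one class to them, and where a whole thing is asked for, a point or a joint stands for the part that bears it (a point fixed in the world has none). Each returns a list of dicts, best first, with "p" (0 to 1); they miss things now and then, are a little off and sometimes report something else, mostly with a low value. They report only what shows in the picture. A call takes as long as a camera call. They do not tell look-alikes from the thing itself.
- bot.recognise(name, picture): "position" ([x, y, z] in m, in the coordinates of the camera as it stood for that picture, good to about 4 mm: the middle of the surface that is visible of it).
- bot.masks_of(name, picture): "mask" (480x640 bool, what is visible of it).
- bot.landmark_of(name, picture): "position" ([x, y, z] in m, in the coordinates of the camera as it stood for that picture, good to about 4 mm: a listed point, or the origin of a listed thing).
The state is a dict: "time": time; "joints": joint angles; "joint_velocities": joint speeds; "effort": joint torques, N m; "ee_pos": TCP position; "eef_rot": TCP orientation; "wrist_force": force on the tool from outside, world axes, zero at the start; "moment": the same for the moment, N m; "width": finger opening in m.
Only numpy, scipy, OpenCV 4.12 (cv2) and the standard library are available. Lean on these libraries where they do the work, as an engineer would, in place of code of your own. Each camera call takes 0.05 s, during which the arm holds its last target.

## Working session

There is one attempt and no reset: what is moved stays moved. The work goes in short steps, Python scripts to look and compute and a tool call to move; the robot and the scene stay as the last step left them, time stands still between calls to the robot, and variables do not carry over. Pictures are saved under pics/ and viewed, and the job is handed in when it is done.

Besides the shell and the picture viewer there is one more tool, called after "Call:" in YAML: its name, and indented under it one key for each argument. send_rows: Moves the arm, as the interface text tells. Its arguments: {"type":"object","properties":{"motion":{"type":"array"}},"required":["motion"]}

```bash
ls; mkdir -p pics
python3 - <<'E'
from bench import bot
import cv2,pickle
s=bot.read_state();print(s)
for n in("scene","side","wrist"):
    f=bot.grab_frame(n);cv2.imwrite(f"pics/{n}0.png",f["pixels"][:,:,::-1]);pickle.dump(f,open(n+"0.pkl","wb"))
    print(n,f["fovy"],f["cx"],f["cy"],f["k1"],f["R"].tolist(),f["t"].tolist(),f["shot"])
E
```

```text
pics
{'time': 0.0, 'joints': array([71.97437404, 36.06075022,  2.20311309, 86.99734552, -1.54695813,
       57.08299831, -1.14772907]), 'joint_velocities': array([ 0.03455588, -0.08480592,  0.05229011,  0.00046449,  0.01728018,
       -0.03596249,  0.06230759]), 'effort': array([ 4.69929109e-04, -5.63398576e+01,  1.22669064e+00, -1.93443096e+01,
        1.11349707e-02,  1.07068048e-02,  1.25621216e-05]), 'ee_pos': array([ 0.15993543, -0.62939747,  0.24936097]), 'eef_rot': array([-1.79888622e+02,  1.94519902e-03,  1.42532924e+01]), 'wrist_force': array([-0.32235594, -0.26820529, -0.52539867]), 'moment': array([ 0.01133595,  0.01555044, -0.00476308]), 'width': 0.08532007773545604}
scene 54.06112028389894 324.80285274751134 242.43580443970708 -0.0017157192637836096 [[-0.5736970132447182, -0.8189083302365302, 0.01615189348985775], [-0.3758109231410132, 0.24565532019983977, -0.8935432914556595], [0.7277622462329225, -0.5186931755158652, -0.44868641904037915]] [0.30663642693424176, 0.3297529844189423, 0.9856929906785656] 1
side 47.10520008012489 320.0147470700745 244.30251561402102 0.05402653721215093 [[0.9895076028182676, -0.14444886967565246, -0.0030377646835720424], [-0.08687666993461379, -0.5780621240780316, -0.8113548082851708], [0.11544326825726375, 0.8031056622610879, -0.5845461034497285]] [-0.5702420858579696, 0.11581012558679404, 1.615784674604754] 2
wrist 63.79232488676183 325.35158012229294 236.62198045598313 -0.004603231297682572 [[0.24581275407980166, -0.9693150281387418, -0.002113328203535233], [-0.916727245606732, -0.2331840622665281, 0.32440152630216984], [-0.31494006905124083, -0.07780468706493761, -0.9459171124240906]] [-0.6479464443935469, -0.04143804615222619, 0.38089879481058153] 3
```

View pics/scene0.png

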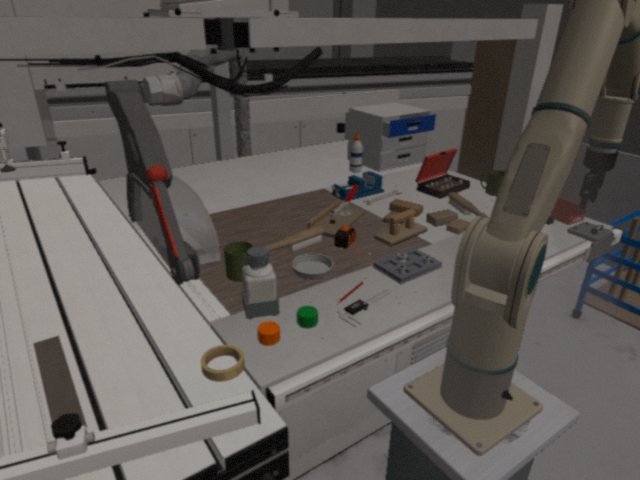

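View pics/side0.png

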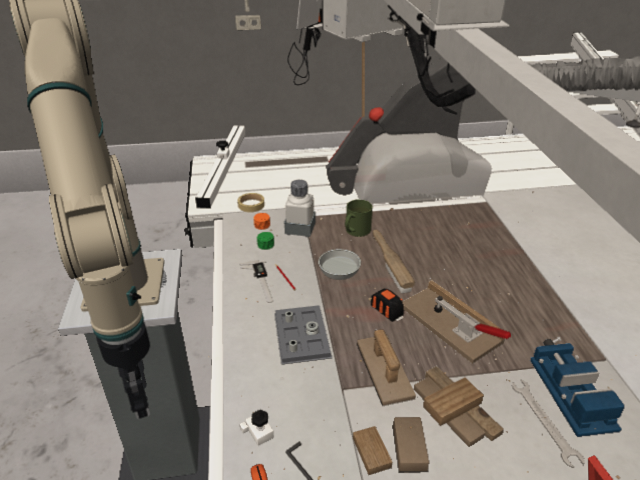

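View pics/wrist0.png

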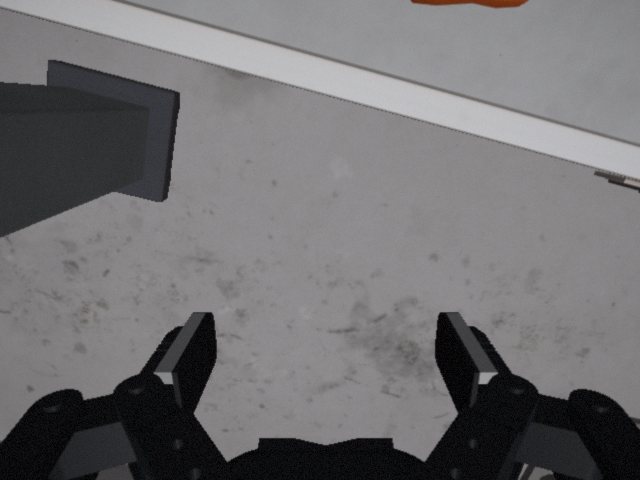

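The side view shows the grey cap on the bottle at (299,187). The orange (262,221) and green (265,241) caps are look-alikes. The dish is at (339,263), and the tray at (302,333) holds three parts at about (290,316), (312,327) and (293,346). The wrist view shows only floor. Next I'll run the networks.

```bash
cat > h.py <<'E'
from bench import bot
import numpy as np,cv2,pickle
def K(f):
    fl=240/np.tan(np.radians(f["fovy"]/2));return np.array([[fl,0,f["cx"]],[0,fl,f["cy"]],[0,0,1.]])
def world(f,p): return f["R"].T@(np.array(p)-f["t"])
def cloud(f):
    k=K(f);v,u=np.mgrid[0:480,0:640].astype(np.float64)
    und=cv2.undistortPoints(np.stack([u.ravel(),v.ravel()],1).reshape(-1,1,2),k,np.array([f["k1"],0,0,0.])).reshape(480,640,2)
    d=f["depth"].astype(float)
    P=np.stack([und[...,0]*d,und[...,1]*d,d],-1)
    W=(P-f["t"])@f["R"]; W[d<=0]=np.nan
    return W
def proj(f,X):
    X=np.atleast_2d(X).astype(float)
    c=X@f["R"].T+f["t"]
    r,_=cv2.projectPoints(c.reshape(-1,1,3),np.zeros(3),np.zeros(3),K(f),np.array([f["k1"],0,0,0.]))
    return r.reshape(-1,2)
def save(f,n,box=None,s=1):
    im=f["pixels"][:,:,::-1]
    if box: x0,y0,x1,y1=box;im=im[y0:y1,x0:x1]
    cv2.imwrite(f"pics/{n}.png",cv2.resize(im,None,fx=s,fy=s,interpolation=cv2.INTER_CUBIC))
E
python3 - <<'E'
from h import *
np.set_printoptions(precision=4,suppress=True)
for c in("side","scene"):
    f=bot.grab_frame(c)
    if c=="side": save(f,"traycrop",(265,295,345,370),8);save(f,"capcrop",(240,165,370,285),5)
    for n in("tray","roller","sleeve_1","dish","holder","bottle","mouth","cap","cap_grip","push_block","tape_measure","mug","pencil"):
        for r in bot.landmark_of(n,f)[:4]:
            w=world(f,r["position"]); print(c,n,round(r["p"],2),w,proj(f,w)[0].round(0))
E
```

```text
side tray 0.63 [ 0.4856 -0.2803 -0.0019] [301. 335.]
side roller 0.6 [ 0.5127 -0.2819  0.0057] [312. 332.]
side sleeve_1 0.62 [ 0.4547 -0.2342  0.0033] [288. 322.]
side sleeve_1 0.49 [ 0.4604 -0.3368  0.0078] [294. 349.]
side dish 0.77 [ 0.6296 -0.0177 -0.0027] [338. 268.]
side holder 0.59 [ 0.5406  0.212  -0.0042] [300. 229.]
side bottle 0.74 [0.5388 0.2099 0.0018] [300. 228.]
side bottle 0.6 [ 0.514  -0.2885  0.0064] [312. 333.]
side mouth 0.95 [0.541  0.2134 0.1547] [299. 188.]
side cap 0.82 [0.5371 0.2109 0.1412] [298. 192.]
side cap 0.74 [ 0.4164  0.1381 -0.    ] [265. 244.]
side cap 0.62 [ 0.4154  0.2521 -0.0007] [262. 225.]
side cap_grip 0.67 [0.4178 0.1363 0.0136] [265. 241.]
side cap_grip 0.63 [0.4184 0.2552 0.0215] [263. 219.]
side cap_grip 0.44 [ 0.7838 -0.032  -0.0001] [389. 266.]
side push_block 0.98 [ 0.6673 -0.43   -0.0005] [382. 370.]
side push_block 0.74 [ 0.6285 -0.0203 -0.0001] [338. 268.]
side tape_measure 0.95 [ 0.7254 -0.2248 -0.0046] [385. 312.]
side mug 0.62 [0.7229 0.1654 0.0016] [356. 231.]
side pencil 0.47 [ 0.4635 -0.0337 -0.0027] [284. 277.]
scene tray 0.
[... 921 characters left out ...]
5419 0.2126 0.1635] [256. 255.]
scene cap 0.57 [0.4214 0.1372 0.0002] [307. 321.]
scene cap_grip 0.88 [0.4168 0.1383 0.0194] [307. 316.]
scene cap_grip 0.75 [0.4119 0.2572 0.0201] [267. 333.]
scene cap_grip 0.73 [ 0.381   0.3852 -0.0006] [224. 367.]
scene cap_grip 0.58 [0.5408 0.2117 0.1652] [256. 255.]
scene push_block 0.56 [ 0.6713 -0.4292  0.0007] [400. 235.]
scene push_block 0.51 [0.539  0.2089 0.1443] [258. 262.]
scene tape_measure 0.66 [ 0.7248 -0.2257 -0.0047] [347. 244.]
scene mug 0.83 [ 0.7195  0.1716 -0.0014] [243. 276.]
scene mug 0.24 [ 0.4639 -0.0306 -0.    ] [348. 294.]
scene pencil 0.72 [ 0.6327 -0.0197 -0.0009] [312. 271.]
scene pencil 0.6 [ 0.4649 -0.0327  0.0006] [348. 294.]
```

View pics/traycrop.png

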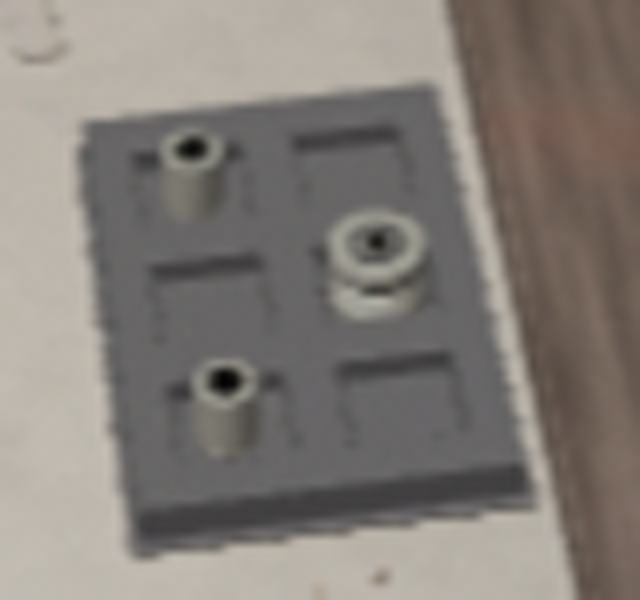

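View pics/capcrop.png

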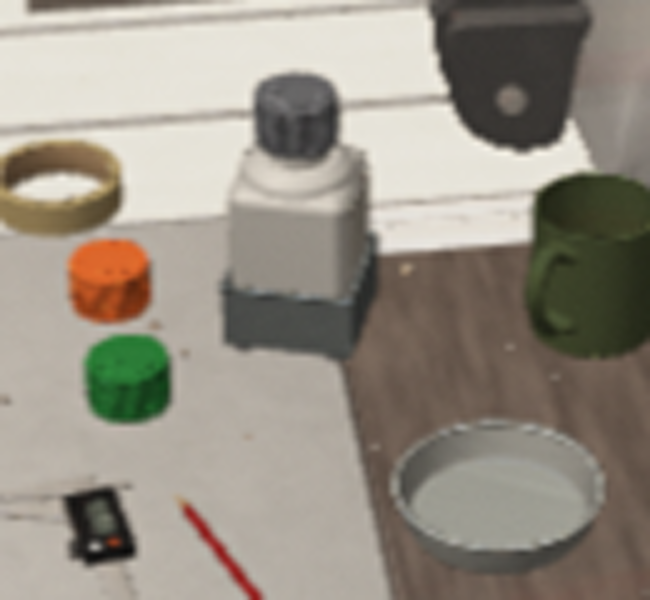

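Run:
```python
from h import *
np.set_printoptions(precision=4,suppress=True)
for c in("side","scene"):
    f=pickle.load(open(c+"0.pkl","rb"));W=cloud(f)
    def rect(name,x,y,r,z0,z1):
        m=(np.hypot(W[...,0]-x,W[...,1]-y)<r)&(W[...,2]>z0)&(W[...,2]<z1)
        p=W[m][:,:2]
        rc=cv2.minAreaRect((p*1000).astype(np.float32))
        (cx,cy),rr=cv2.minEnclosingCircle((p*1000).astype(np.float32))
        print(c,name,len(p),np.round(rc[0],1),np.round(rc[1],1),round(rc[2],1),'circ',round(cx,1),round(cy,1),round(rr,1),'zmax %.4f med %.4f'%(W[m][:,2].max(),np.median(W[m][:,2])))
    rect("traytop",.487,-.282,.13,.012,.024)
    rect("rollertop",.513,-.285,.03,.027,.05)
    rect("sl1",.458,-.232,.02,.027,.05)
    rect("sl2",.461,-.337,.02,.027,.05)
    rect("captop",.54,.21,.05,.16,.19)
    rect("bottle",.54,.21,.08,.09,.112)
    rect("bottletop",.54,.21,.08,.109,.13)
    rect("holder",.54,.21,.08,.04,.056)
    rect("dishrim",.631,-.019,.08,.023,.033)
```

```text
side traytop 1638 [ 486.3 -283.5] [125.1 185.8] 1.0 circ 487.7 -283.2 109.1 zmax 0.0239 med 0.0168
side rollertop 97 [ 513.9 -284.1] [34.9 31.1] 82.9 circ 512.6 -283.6 17.9 zmax 0.0353 med 0.0309
side sl1 34 [ 456.7 -231.6] [18.6 16. ] 51.8 circ 457.7 -232.3 10.4 zmax 0.0366 med 0.0311
side sl2 43 [ 457.4 -337.8] [20.6 19.1] 69.7 circ 456.3 -337.4 11.6 zmax 0.0344 med 0.0305
side captop 184 [537.8 204.1] [55.7 54.1] 83.1 circ 541.5 206.1 31.6 zmax 0.1829 med 0.1738
side bottle 182 [548.1 183.1] [106.2  58.1] 21.4 circ 539.5 205.4 53.2 zmax 0.1117 med 0.1010
side bottletop 255 [539.1 202.5] [80.  84.3] 72.6 circ 538.9 206.2 53.3 zmax 0.1299 med 0.1194
side holder 161 [539.7 207.4] [98.8 88.9] 70.6 circ 543.0 206.2 61.3 zmax 0.0559 med 0.0484
side dishrim 129 [633.1 -20.3] [126.6 127.2] 35.5 circ 631.6 -19.8 67.2 zmax 0.0314 med 0.0253
scene traytop 914 [ 485.5 -280.3] [129.7 185.5] 2.3 circ 485.8 -281.6 107.5 zmax 0.0239 med 0.0178
scene rollertop 47 [ 512.1 -280. ] [30.6 33.6] 85.2 circ 510.8 -277.2 19.4 zmax 0.0367 med 0.0323
scene sl1 26 [ 457.2 -228.1] [19.5 18.8] 8.8 circ 457.1 -226.6 12.1 zmax 0.0334 med 0.0318
scene sl2 25 [ 457.6 -333.4] [19.5 16.2] 37.5 circ 458.2 -334.2 12.0 zmax 0.0350 med 0.0318
scene captop 284 [535.  211.5] [53.2 54. ] 51.0 circ 537.5 211.6 29.7 zmax 0.1800 med 0.1760
scene bottle 251 [520.4 231.5] [98.5 50.5] 35.4 circ 533.1 213.6 49.4 zmax 0.1120 med 0.1015
scene bottletop 361 [533.7 213.2] [79.  79.4] 71.9 circ 536.1 212.5 50.3 zmax 0.1299 med 0.1197
scene holder 237 [536.1 211.2] [88.8 91.2] 70.4 circ 536.6 211.4 60.4 zmax 0.0559 med 0.0499
scene dishrim 165 [631.6 -17.5] [126.3 128.5] 53.3 circ 633.2 -14.3 67.9 zmax 0.0315 med 0.0268
```

Candidates in the side picture: the roller is the flanged spool with a groove at (312,327), which is 32 mm across. The parts at (290,316) and (293,346) are plain tubes about 20 mm across, so they are the sleeves. Cap: the grey one on the bottle at (299,187) is meant, and the loose orange and green ones are not. The crops confirm both. I'm moving over the roller now.

Call:
send_rows:
  motion:
    - [0.0356,-0.0207,-0.004,0,0.0854]
    - [0.0356,-0.0207,-0.004,0,0.0854]
    - [0.0356,-0.0207,-0.004,0,0.0854]
    - [0.0356,-0.0207,-0.004,0,0.0854]
    - [0.0356,-0.0207,-0.004,0,0.0854]
    - [0.0356,-0.0207,-0.004,0,0.0854]
    - [0.0356,-0.0207,-0.004,0,0.0854]
    - [0.0356,-0.0207,-0.004,0,0.0854]
    - [0.0356,-0.0207,-0.004,0,0.0854]
    - [0.0356,-0.0207,-0.004,0,0.0854]
    - [0.0356,-0.0207,-0.004,0,0.0854]
    - [0.0356,-0.0207,-0.004,0,0.0854]

```text
time: 2.55
ee_pos: [0.5142, -0.2825, 0.2988]
eef_rot: [180.0, -0.0, 14.2]
wrist_force: [1.0, -0.3, -0.2]
width: 0.0855
```

Call:
send_rows:
  motion:
    - [0,0,0,6.5,0.055]
    - [0,0,0,6.5,0.055]
    - [0,0,0,0,0.055]

```text
time: 2.8
ee_pos: [0.5136, -0.2832, 0.2983]
eef_rot: [180.0, 0.0, 1.2]
wrist_force: [-0.7, 0.3, 0.1]
width: 0.0553
```

```bash
cat > look.py <<'E'
from h import *
import sys
np.set_printoptions(precision=4,suppress=True)
def look(cam,tag,names=()):
    s=bot.read_state();print({k:s[k] for k in("time","ee_pos","eef_rot","wrist_force","width")},s["joints"].round(1))
    f=bot.grab_frame(cam);save(f,tag);pickle.dump(f,open(tag+".pkl","wb"))
    for n in names:
        for r in bot.landmark_of(n,f)[:3]:
            w=world(f,r["position"]);print(n,round(r["p"],2),w,proj(f,w)[0].round(0))
    return f,s
E
python3 - <<'E'
from look import *
f,s=look("wrist","w1",("roller","tray","sleeve_1"))
print(proj(f,s["ee_pos"]))
E
```

```text
{'time': 2.8, 'ee_pos': array([ 0.5136, -0.2832,  0.2983]), 'eef_rot': array([179.9817,   0.0064,   1.2046]), 'wrist_force': array([-0.6913,  0.338 ,  0.0577]), 'width': 0.05525798981809928} [ 23.6  27.9   3.9  94.1  -2.1  58.1 -60.7]
roller 0.83 [ 0.511  -0.276   0.0108] [320. 189.]
roller 0.52 [ 0.465  -0.0324 -0.0032] [107. 221.]
tray 0.88 [ 0.4866 -0.2851 -0.0011] [327. 208.]
sleeve_1 0.79 [ 0.4538 -0.336   0.0033] [371. 238.]
sleeve_1 0.74 [ 0.4594 -0.2309  0.0074] [279. 232.]
[[328.2463 342.5198]]
```

View pics/w1.png

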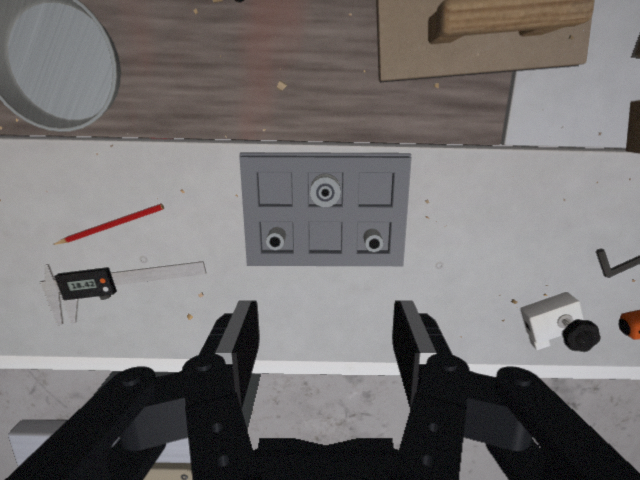

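The wrist view shows the tray at (327,210), the roller at (325,190) in the far-middle pocket, and the sleeves at (275,240) and (374,241). I'll refine the roller position from the wrist depth.

Run:
```python
from h import *
np.set_printoptions(precision=4,suppress=True)
f=pickle.load(open("w1.pkl","rb"));W=cloud(f)
def fit(name,x,y,r,z0,z1):
    m=(np.hypot(W[...,0]-x,W[...,1]-y)<r)&(W[...,2]>z0)&(W[...,2]<z1)
    p=W[m];c,rr=cv2.minEnclosingCircle((p[:,:2]*1000).astype(np.float32));rc=cv2.minAreaRect((p[:,:2]*1000).astype(np.float32))
    print(name,len(p),'z',np.percentile(p[:,2],[5,50,95]),'circ',np.round(c,1),round(rr,1),'rect',np.round(rc[0],1),np.round(rc[1],1),round(rc[2],1))
fit("roller",.512,-.282,.03,.027,.045)
fit("tray",.487,-.283,.12,.012,.024)
fit("table",.40,-.283,.03,-.02,.02)
fit("dish",.632,-.019,.08,.022,.04)
save(f,"w1c",(230,140,420,275),4)
# circle prediction overlay
im=f["pixels"][:,:,::-1].copy()
```

```text
roller 729 z [0.03   0.0315 0.033 ] circ [ 512.3 -281.7] 16.0 rect [ 512.4 -281.8] [30.8 31. ] 1.8
tray 12071 z [0.0156 0.0173 0.0186] circ [ 485.6 -282.2] 107.5 rect [ 485.  -282.3] [122.3 178.6] 1.0
table 1564 z [-0.0018 -0.0005  0.0169] circ [ 400.1 -283.1] 29.9 rect [ 399.6 -283. ] [59.1 58.9] 43.8
dish 1092 z [0.0232 0.0265 0.0281] circ [629.5 -19.7] 64.3 rect [626.5 -26.5] [109.5 122.1] 75.3
```

View pics/w1c.png

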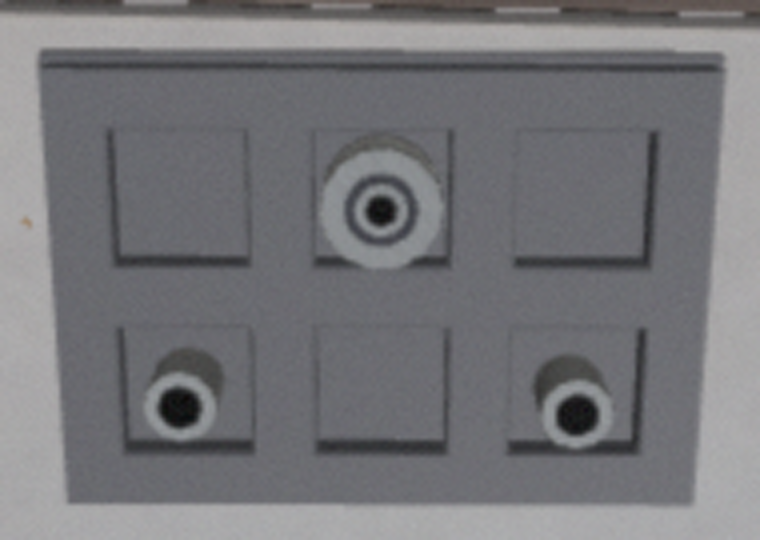

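Run:
```python
from h import *
np.set_printoptions(precision=4,suppress=True)
f=pickle.load(open("w1.pkl","rb"));W=cloud(f)
d=f["depth"]
for (u0,u1) in((225,262),(390,425)):
    s=W[298:330,u0:u1].reshape(-1,3);s=s[s[:,2]>.15]
    print(len(s), s.min(0)-[.5136,-.2832,.2983],s.max(0)-[.5136,-.2832,.2983],np.percentile(s[:,2],[1,5,50])-.2983)
```

```text
832 [-0.0036  0.0284 -0.0158] [0.0117 0.0401 0.0094] [-0.0151 -0.0125 -0.0029]
803 [-0.0024 -0.037  -0.0169] [ 0.0131 -0.0261  0.0106] [-0.0148 -0.0127 -0.003 ]
```

Call:
send_rows:
  motion:
    - [-0.0013,-0.0014,0.03,0,0.055]
    - [0,0,0.04,0,0.055]
    - [0,0,0.04,0,0.055]
    - [0,0,0.04,0,0.055]
    - [0,0,0.04,0,0.055]
    - [0,0,0.03,0,0.055]
    - [0,0,0.02,0,0.055]
    - [0,0,0.01,0,0.055]
    - [0,0,0,0,0.055]

```text
time: 3.75
ee_pos: [0.5101, -0.2825, 0.0463]
eef_rot: [-179.9, 0.2, 1.3]
wrist_force: [1.2, 0.9, 0.5]
width: 0.0552
```

Run:
```python
from look import *
f,s=look("wrist","w2")
```

```text
{'time': 3.75, 'ee_pos': array([ 0.5101, -0.2825,  0.0463]), 'eef_rot': array([-179.8795,    0.192 ,    1.2576]), 'wrist_force': array([1.2286, 0.8915, 0.4606]), 'width': 0.05518638240888204} [ 25.   47.1   2.  105.8  -3.2  27.4 -59.6]
```

View pics/w2.png

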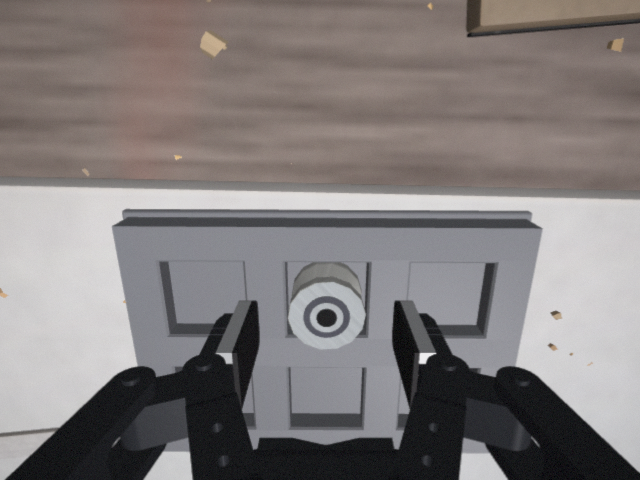

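The jaws straddle the roller (325,315), and nothing is touching. I'll check the roller's offset from the grasp point.

Run:
```python
from look import *
f,s=look("wrist","w2b");W=cloud(f)
m=(np.hypot(W[...,0]-.512,W[...,1]+.282)<.022)&(W[...,2]>.026)&(W[...,2]<.04)
p=W[m];print(len(p),np.median(p[:,2]),cv2.minEnclosingCircle((p[:,:2]*1000).astype(np.float32)),p.min(0),p.max(0))
print(np.unravel_index(np.argmin(W[...,2][290:340,230:262]),(50,32)))
for (u0,u1) in((225,262),(390,425)):
    q=W[298:330,u0:u1].reshape(-1,3);q=q[(abs(q[:,0]-.511)<.014)&(q[:,2]>.022)];print(np.percentile(q,[2,50,98],axis=0)-s["ee_pos"])
```

```text
{'time': 3.8, 'ee_pos': array([ 0.5112, -0.283 ,  0.0479]), 'eef_rot': array([-179.959 ,    0.0575,    1.2482]), 'wrist_force': array([-0.3738, -0.3863,  0.8023]), 'width': 0.055118975655929714} [ 25.   47.    2.  105.8  -3.2  27.4 -59.6]
4282 0.031448968928740634 ((512.124267578125, -281.8141784667969), 16.51664924621582) [ 0.4964 -0.2974  0.0261] [ 0.5286 -0.266   0.0338]
(np.int64(6), np.int64(8))
[[ 0.0001  0.0285 -0.0145]
 [ 0.0104  0.0312 -0.0029]
 [ 0.0112  0.0389  0.0085]]
[[ 0.0008 -0.0358 -0.0142]
 [ 0.0117 -0.0283 -0.0029]
 [ 0.0126 -0.0261  0.0088]]
```

Call:
send_rows:
  motion:
    - [0.0008,-0.001,0.0085,0,0.055]
    - [0,0,0,0,0.02]
    - [0,0,0,0,0.02]
    - [0,0,0,0,0.02]
    - [0,0,0,0,0.02]
    - [0,0,0,0,0.02]

```text
time: 4.35
ee_pos: [0.513, -0.2817, 0.041]
eef_rot: [180.0, -0.1, 1.3]
wrist_force: [-0.8, 0.1, 6.6]
width: 0.0288
```

Run:
```python
from look import *
f,s=look("wrist","w3")
```

```text
{'time': 4.35, 'ee_pos': array([ 0.513 , -0.2817,  0.041 ]), 'eef_rot': array([179.9684,  -0.081 ,   1.2722]), 'wrist_force': array([-0.7859,  0.1158,  6.6381]), 'width': 0.02875230892752045} [ 24.8  47.6   2.  105.8  -3.3  26.5 -59.7]
```

View pics/w3.png

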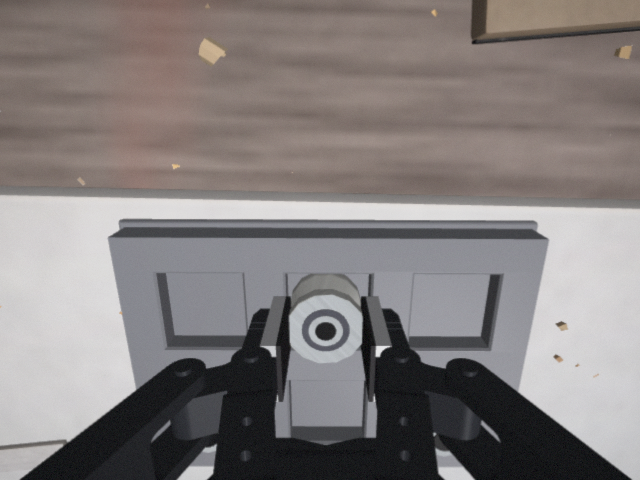

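Run:
```python
from look import *
f,s=look("wrist","w3b");W=cloud(f)
m=(np.hypot(W[...,0]-.512,W[...,1]+.282)<.012)&(W[...,2]>.026)&(W[...,2]<.045)
p=W[m];A=np.c_[p[:,:2]-[.512,-.282],np.ones(len(p))];k=np.linalg.lstsq(A,p[:,2],rcond=None)[0];print(len(p),np.median(p[:,2]),'tilt',np.degrees(k[:2]),k[2])
m=(np.hypot(W[...,0]-.512,W[...,1]+.282)<.0158)&(W[...,2]>.026)&(W[...,2]<.045);print(W[m].min(0),W[m].max(0))
for (u0,u1) in((262,292),(362,390)):
    q=W[290:345,u0:u1].reshape(-1,3);q=q[(q[:,2]>.024)];print(np.percentile(q,[1,10,50,90,99],axis=0)-s["ee_pos"])
save(f,"w3c",(230,260,420,400),4)
```

```text
{'time': 4.4, 'ee_pos': array([ 0.513 , -0.2817,  0.0409]), 'eef_rot': array([179.9711,  -0.077 ,   1.265 ]), 'wrist_force': array([-1.6027,  0.9099,  5.989 ]), 'width': 0.028645951872327283} [ 24.8  47.6   2.  105.8  -3.3  26.5 -59.7]
2484 0.031693530025313194 tilt [-0.119  0.751] 0.03170029954341234
[ 0.4965 -0.2954  0.0261] [ 0.5278 -0.2662  0.0449]
[[-0.0048  0.0147 -0.0155]
 [ 0.0045  0.0155 -0.0113]
 [ 0.0107  0.0183 -0.    ]
 [ 0.0113  0.0222  0.0138]
 [ 0.0116  0.0255  0.0174]]
[[-0.0015 -0.0232 -0.0149]
 [ 0.0072 -0.021  -0.0113]
 [ 0.0115 -0.016   0.0011]
 [ 0.0121 -0.0132  0.0143]
 [ 0.0124 -0.0131  0.0174]]
```

View pics/w3c.png

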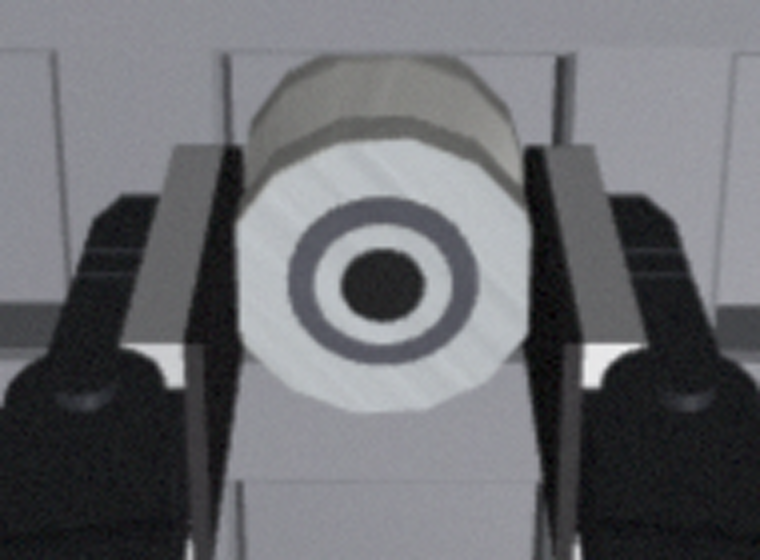

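The pads bear on the upper flange and the roller is level. I'll lift a little and check the hold.

Call:
send_rows:
  motion:
    - [0,0,-0.005,0,0.02]
    - [0,0,-0.01,0,0.02]
    - [0,0,-0.015,0,0.02]
    - [0,0,-0.01,0,0.02]
    - [0,0,0,0,0.02]

```text
time: 4.87
ee_pos: [0.5139, -0.2826, 0.0824]
eef_rot: [179.9, -0.2, 1.2]
wrist_force: [0.7, -0.1, -1.3]
width: 0.029
```

Run:
```python
from look import *
f,s=look("wrist","w4");W=cloud(f);e=s["ee_pos"]
m=(np.hypot(W[...,0]-e[0],W[...,1]-e[1])<.011)&(W[...,2]>e[2]-.02)&(W[...,2]<e[2]+.02)
p=W[m];A=np.c_[p[:,:2]-e[:2],np.ones(len(p))];k=np.linalg.lstsq(A,p[:,2],rcond=None)[0];print(len(p),'tilt',np.degrees(k[:2]),'top rel tcp',k[2]-e[2])
save(f,"w4c",(230,220,420,400),4)
```

```text
{'time': 4.8667, 'ee_pos': array([ 0.5139, -0.2826,  0.0824]), 'eef_rot': array([179.8692,  -0.2327,   1.2489]), 'wrist_force': array([ 0.6811, -0.0519, -1.3029]), 'width': 0.02896669232202231} [ 24.6  43.8   2.3 105.1  -3.1  30.9 -59.8]
2111 tilt [-0.5878  0.7944] top rel tcp -0.009277984117858892
```

View pics/w4c.png

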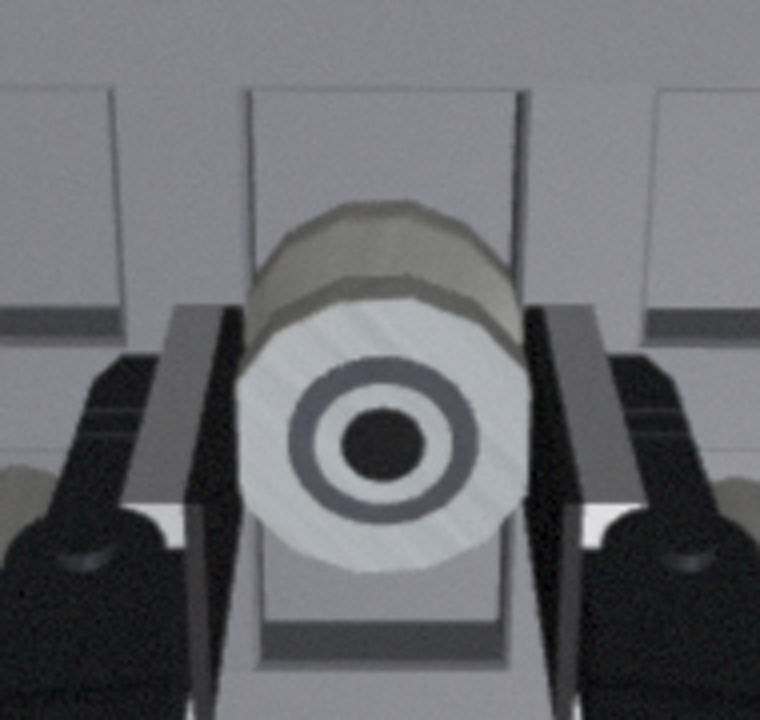

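The roller is held level, 33 mm below the TCP to its underside. I'm carrying it over the dish.

Call:
send_rows:
  motion:
    - [0.008,-0.016,-0.012,0,0.02]
    - [0.0155,-0.0326,-0.012,0,0.02]
    - [0.0155,-0.0326,-0.012,0,0.02]
    - [0.0155,-0.0326,0,0,0.02]
    - [0.0155,-0.0326,0,0,0.02]
    - [0.0155,-0.0326,0,0,0.02]
    - [0.0155,-0.0326,0,0,0.02]
    - [0.0155,-0.0326,0,0,0.02]
    - [0.0077,-0.0166,0,0,0.02]
    - [0,0,0,0,0.02]

```text
time: 5.75
ee_pos: [0.6324, -0.0102, 0.115]
eef_rot: [-179.7, -0.1, 1.8]
wrist_force: [1.2, 1.0, -0.2]
width: 0.0288
```

Run:
```python
from look import *
f,s=look("wrist","w5");W=cloud(f);e=s["ee_pos"]
m=(np.hypot(W[...,0]-.632,W[...,1]+.019)<.075)&(W[...,2]>.02)&(W[...,2]<.033)
p=W[m]
# algebraic circle on outermost rim
r=np.hypot(p[:,0]-.632,p[:,1]+.019);q=p[r>.055]
A=np.c_[2*q[:,:2],np.ones(len(q))];k=np.linalg.lstsq(A,(q[:,:2]**2).sum(1),rcond=None)[0];print(len(q),k[:2],np.sqrt(k[2]+k[0]**2+k[1]**2),np.percentile(q[:,2],95))
m=(np.hypot(W[...,0]-.632,W[...,1]+.019)<.045)&(W[...,2]<.012);print('floor',np.median(W[m][:,2]),m.sum())
```

```text
{'time': 5.75, 'ee_pos': array([ 0.6324, -0.0102,  0.115 ]), 'eef_rot': array([-179.735 ,   -0.0631,    1.7518]), 'wrist_force': array([ 1.2177,  1.0253, -0.2455]), 'width': 0.028776030369004283} [ -4.9  44.    5.7  96.5  -6.6  39.8 -84. ]
4228 [ 0.6318 -0.0183] 0.06117502489823673 0.027776780760482865
floor 0.002314750519879902 12590
```

View pics/w5.png

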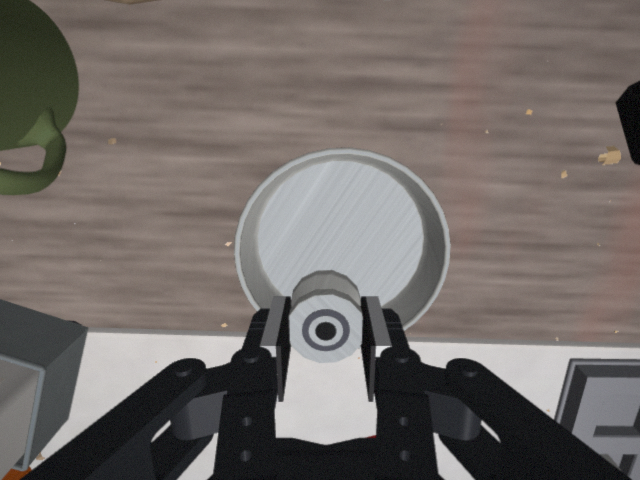

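The roller is still held, and the dish centre fits at (0.632, -0.018), seen at (343,245). I'll descend partway, let it settle and check.

Call:
send_rows:
  motion:
    - [0,0,0.02,0,0.02]
    - [0,0,0.02,0,0.02]
    - [0,0,0.01,0,0.02]
    - [0,0,0,0,0.02]
    - [0,0,0,0,0.02]

```text
time: 6.22
ee_pos: [0.6301, -0.0194, 0.0653]
eef_rot: [180.0, 0.1, 1.2]
wrist_force: [-0.9, -0.3, 0.7]
width: 0.0285
```

Call:
send_rows:
  motion:
    - [0.001,0,0.014,0,0.02]
    - [0,0,0.01,0,0.02]
    - [0,0,0.003,0,0.02]
    - [0,0,0,0,0.02]
    - [0,0,0,0,0.02]
    - [0,0,0,0,0.02]

```text
time: 6.72
ee_pos: [0.6322, -0.0182, 0.0391]
eef_rot: [180.0, -0.0, 1.3]
wrist_force: [0.5, -0.6, -0.7]
width: 0.0286
```

Run:
```python
from look import *
f,s=look("wrist","w6")
f,s=look("side","s6");save(f,"s6c",(300,230,380,290),8)
```

```text
{'time': 6.7167, 'ee_pos': array([ 0.6322, -0.0182,  0.0391]), 'eef_rot': array([179.9956,  -0.0372,   1.255 ]), 'wrist_force': array([ 0.4845, -0.5846, -0.6976]), 'width': 0.0285756353352786} [ -3.8  50.3   4.9  98.   -7.2  32.  -83.3]
{'time': 6.7667, 'ee_pos': array([ 0.6323, -0.0182,  0.0393]), 'eef_rot': array([179.9983,  -0.053 ,   1.2573]), 'wrist_force': array([-0.6471,  0.1149, -0.1263]), 'width': 0.028572473825651815} [ -3.8  50.3   4.9  98.   -7.2  32.  -83.3]
```

View pics/w6.png

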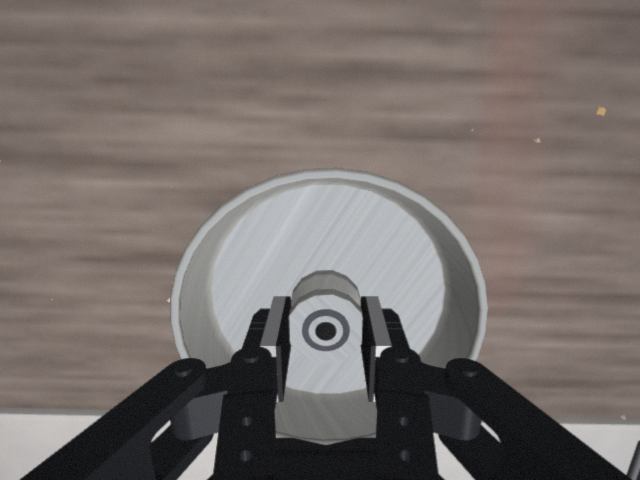

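View pics/s6.png

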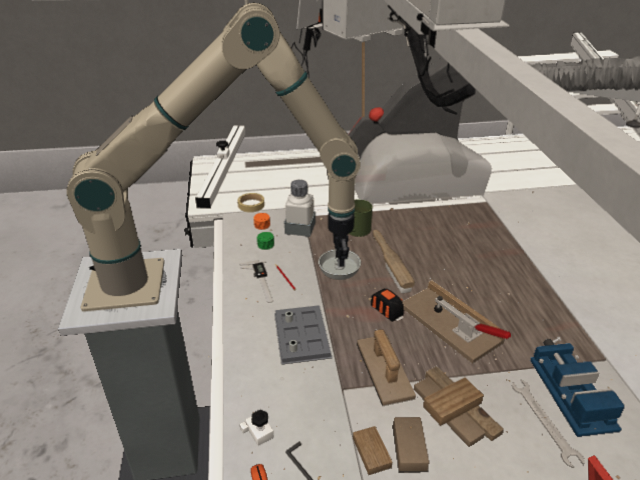

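The roller is inside the dish, centred and a few mm above its floor. I'll ease it down until it touches.

Call:
send_rows:
  motion:
    - [0,0,0.0015,0,0.02]
    - [0,0,0,0,0.02]
    - [0,0,0.001,0,0.02]
    - [0,0,0,0,0.02]

```text
time: 7.15
ee_pos: [0.6318, -0.0182, 0.0362]
eef_rot: [-180.0, 0.0, 1.3]
wrist_force: [-0.7, -0.0, -1.6]
width: 0.0289
```

Call:
send_rows:
  motion:
    - [0,0,0.0007,0,0.02]
    - [0,0,0,0,0.02]
    - [0,0,0,0,0.02]

```text
time: 7.4
ee_pos: [0.6319, -0.0182, 0.036]
eef_rot: [-180.0, -0.0, 1.2]
wrist_force: [-0.9, -1.1, 3.0]
width: 0.0289
```

The 3 N reading shows contact with the floor. I'll open just enough and retreat.

Call:
send_rows:
  motion:
    - [0,0,0,0,0.034]
    - [0,0,0,0,0.04]
    - [0,0,0,0,0.045]
    - [0,0,-0.002,0,0.045]
    - [0,0,-0.01,0,0.045]
    - [0,0,-0.03,0,0.045]
    - [0,0,-0.04,0,0.045]
    - [0,0,-0.02,0,0.06]
    - [0,0,0,0,0.08]

```text
time: 8.15
ee_pos: [0.6356, -0.0185, 0.1439]
eef_rot: [180.0, -0.6, 1.2]
wrist_force: [0.1, -0.3, -0.5]
width: 0.0676
```

Run:
```python
from look import *
f,s=look("wrist","w7",("roller",))
```

```text
{'time': 8.15, 'ee_pos': array([ 0.6356, -0.0185,  0.1439]), 'eef_rot': array([179.9757,  -0.6086,   1.2391]), 'wrist_force': array([ 0.0522, -0.3052, -0.4916]), 'width': 0.06755681456257633} [ -4.7  41.8   6.4  95.5  -6.3  42.4 -84.1]
roller 0.6 [ 0.6319 -0.0119  0.0055] [318. 236.]
```

View pics/w7.png

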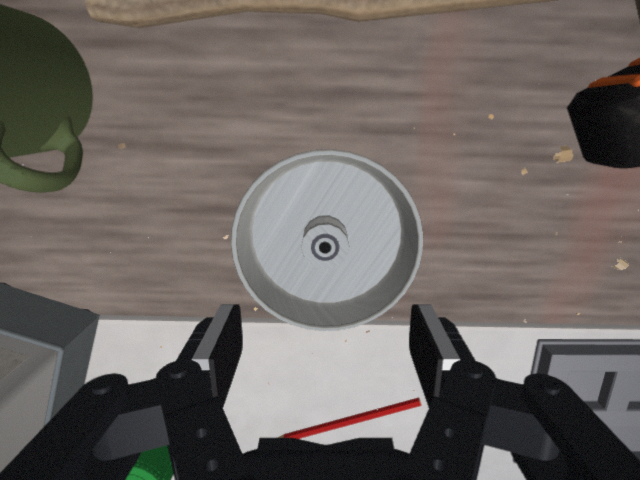

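The roller stands upright in the middle of the dish at (325,245), and the dish has not moved. Next I'm moving over the bottle.

Call:
send_rows:
  motion:
    - [0,0,-0.035,0,0.0854]
    - [-0.01,-0.0254,-0.03,0,0.0854]
    - [-0.01,-0.0254,-0.03,0,0.0854]
    - [-0.01,-0.0254,-0.03,0,0.0854]
    - [-0.01,-0.0254,0,0,0.0854]
    - [-0.01,-0.0254,0,0,0.0854]
    - [-0.01,-0.0254,0,0,0.0854]
    - [-0.01,-0.0254,0,0,0.0854]
    - [-0.01,-0.0254,0,0,0.0854]
    - [-0.01,-0.0254,0,0,0.0854]
    - [0,0,0,0,0.0854]
    - [0,0,0,0,0.0854]

```text
time: 9.25
ee_pos: [0.5352, 0.2103, 0.2613]
eef_rot: [180.0, 0.2, 1.5]
wrist_force: [0.1, -0.1, 0.1]
width: 0.0854
```

Run:
```python
from look import *
f,s=look("wrist","w8",("cap","cap_grip","bottle","holder"));W=cloud(f)
def rect(name,x,y,r,z0,z1):
    m=(np.hypot(W[...,0]-x,W[...,1]-y)<r)&(W[...,2]>z0)&(W[...,2]<z1)
    p=W[m];c,rr=cv2.minEnclosingCircle((p[:,:2]*1000).astype(np.float32));rc=cv2.minAreaRect((p[:,:2]*1000).astype(np.float32))
    print(name,len(p),np.median(p[:,2]),np.round(c,1),round(rr,1),np.round(rc[0],1),np.round(rc[1],1),round(rc[2],1))
rect("cap",.538,.2085,.04,.170,.185)
rect("bottle",.538,.2085,.08,.105,.122)
rect("holder",.538,.2085,.08,.045,.056)
```

```text
{'time': 9.25, 'ee_pos': array([0.5352, 0.2103, 0.2613]), 'eef_rot': array([179.9798,   0.1639,   1.4939]), 'wrist_force': array([ 0.1152, -0.1052,  0.0671]), 'width': 0.08543687183111291} [ -29.3   29.3    7.7   98.5   -4.8   52.7 -108.1]
cap 0.93 [ 0.416   0.1391 -0.0057] [387. 295.]
cap 0.78 [0.5349 0.209  0.1451] [329. 239.]
cap 0.66 [ 0.4129  0.2561 -0.0034] [283. 297.]
cap_grip 0.97 [0.4108 0.2543 0.0237] [282. 310.]
cap_grip 0.9 [0.5338 0.2116 0.1603] [325. 249.]
cap_grip 0.71 [0.4173 0.1345 0.0177] [394. 305.]
bottle 0.66 [0.5358 0.2076 0.0043] [329. 192.]
cap 6314 0.17576512838494718 [538.2 210.9] 27.3 [538.4 210.9] [54.  53.5] 60.6
bottle 2847 0.1166842353901393 [538.2 211.1] 52.3 [538.  210.8] [80.2 81.8] 70.4
holder 810 0.04963128737690216 [538.  210.9] 61.1 [538.2 210.7] [88.6 88. ] 70.3
```

View pics/w8.png

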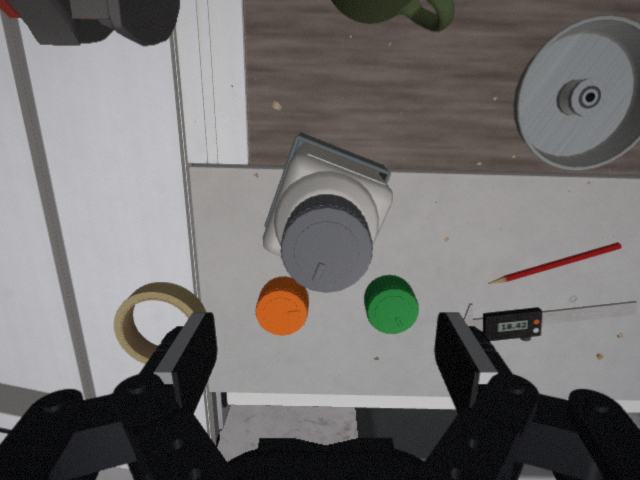

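The grey cap on the bottle (326,245) carries the pointer rib at (318,270). The orange cap at (283,305) and green cap at (391,303) are loose look-alikes beside it. The grey cap's centre fits at (0.5383, 0.2109), and I'm descending to it.

Call:
send_rows:
  motion:
    - [0.003,-0.0005,0.02,0,0.0854]
    - [0,0,0.03,0,0.0854]
    - [0,0,0.025,0,0.0854]
    - [0,0,0.01,0,0.0854]
    - [0,0,0,0,0.0854]
    - [0,0,0,0,0.0854]

```text
time: 10.0
ee_pos: [0.5404, 0.2084, 0.1778]
eef_rot: [180.0, 0.0, 1.2]
wrist_force: [-0.2, 0.1, 1.2]
width: 0.0857
```

Run:
```python
from look import *
f,s=look("wrist","w9")
W=cloud(f);m=(np.hypot(W[...,0]-.538,W[...,1]-.211)<.031)&(W[...,2]>.172)&(W[...,2]<.18)
p=W[m];print(len(p),np.median(p[:,2]),cv2.minAreaRect((p[:,:2]*1000).astype(np.float32)))
```

```text
{'time': 10.0, 'ee_pos': array([0.5404, 0.2084, 0.1778]), 'eef_rot': array([179.9808,   0.0022,   1.1993]), 'wrist_force': array([-0.2385,  0.1424,  1.2282]), 'width': 0.08570963170861212} [ -28.2   35.5    6.8  102.9   -5.9   42.  -107.1]
13516 0.1757704480971681 ((538.5740966796875, 210.78932189941406), (53.67255401611328, 53.53800964355469), 32.39628219604492)
```

View pics/w9.png

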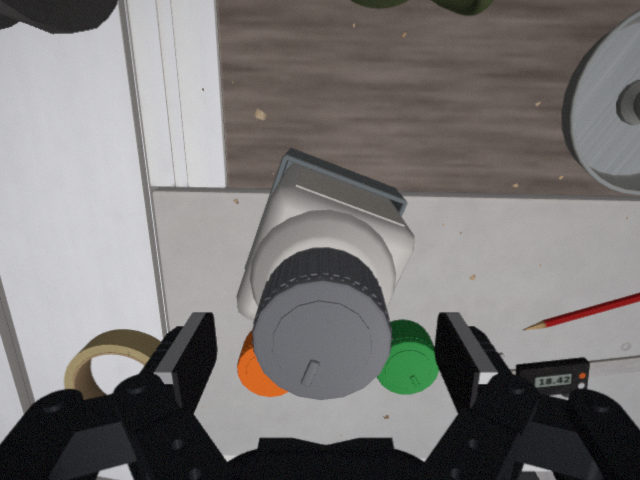

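Call:
send_rows:
  motion:
    - [-0.0018,-0.0025,0.0135,0,0.0854]
    - [0,0,0,0,0.0854]
    - [0,0,0,0,0.0854]

```text
time: 10.3
ee_pos: [0.5384, 0.2116, 0.1652]
eef_rot: [-180.0, -0.1, 1.3]
wrist_force: [0.8, -0.9, -0.6]
width: 0.0854
```

Call:
send_rows:
  motion:
    - [0,0,0,0,0.06]
    - [0,0,0,0,0.04]
    - [0,0,0,0,0.04]
    - [0,0,0,0,0.04]
    - [0,0,0,0,0.04]
    - [0,0,0,0,0.04]

```text
time: 10.8
ee_pos: [0.5385, 0.2109, 0.1647]
eef_rot: [180.0, -0.1, 1.2]
wrist_force: [-1.3, -2.3, 4.6]
width: 0.0525
```

```bash
cat > capz.py <<'E'
from look import *
def cap(tag):
    f,s=look("wrist",tag);W=cloud(f);e=s["ee_pos"]
    m=(np.hypot(W[...,0]-e[0],W[...,1]-e[1])<.018)&(abs(W[...,2]-e[2]-.01)<.02)
    p=W[m];A=np.c_[p[:,:2]-e[:2],np.ones(len(p))];k=np.linalg.lstsq(A,p[:,2],rcond=None)[0]
    print(len(p),'top z',k[2],'rel',k[2]-e[2],'tilt',np.degrees(k[:2]))
    return f,s
E
python3 -c "
from capz import *
cap('w10')"
```

```text
{'time': 10.8, 'ee_pos': array([0.5385, 0.2109, 0.1647]), 'eef_rot': array([179.9822,  -0.0624,   1.2225]), 'wrist_force': array([-1.3047, -2.2607,  4.6304]), 'width': 0.05247435540873598} [ -28.4   36.4    6.6  103.6   -6.    40.2 -107.3]
7241 top z 0.17567508448215724 rel 0.010925897209450058 tilt [-0.4695  0.0844]
```

View pics/w10.png

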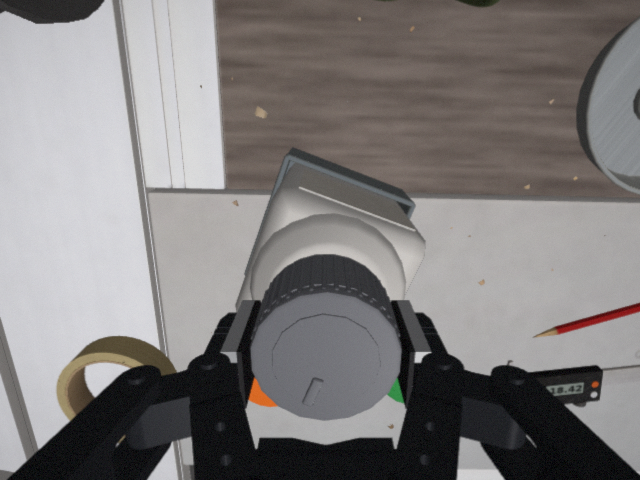

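The cap is gripped squarely. Next I'll press it down 6 mm.

Call:
send_rows:
  motion:
    - [0,0,0.002,0,0.04]
    - [0,0,0.002,0,0.04]
    - [0,0,0.002,0,0.04]
    - [0,0,0,0,0.04]
    - [0,0,0,0,0.04]

```text
time: 11.27
ee_pos: [0.5386, 0.2109, 0.159]
eef_rot: [180.0, -0.1, 1.2]
wrist_force: [-0.7, -3.1, 9.5]
width: 0.0523
```

```bash
python3 -c "
from capz import *
cap('w11')"
```

```text
{'time': 11.2667, 'ee_pos': array([0.5386, 0.2109, 0.159 ]), 'eef_rot': array([179.9848,  -0.0584,   1.2236]), 'wrist_force': array([-0.7468, -3.1495,  9.5451]), 'width': 0.05228359880740382} [ -28.4   36.9    6.5  103.9   -6.1   39.5 -107.2]
7216 top z 0.16993588537994658 rel 0.010959881258908177 tilt [-0.4863  0.0081]
```

The cap top dropped 5.7 mm at 9.5 N, as the spring figures predict. I'll turn it anticlockwise.

Call:
send_rows:
  motion:
    - [0,0,0,-4,0.04]
    - [0,0,0,-5,0.04]
    - [0,0,0,-5,0.04]
    - [0,0,0,-5,0.04]
    - [0,0,0,-5,0.04]
    - [0,0,0,0,0.04]

```text
time: 11.82
ee_pos: [0.5387, 0.2116, 0.1593]
eef_rot: [-180.0, -0.1, 25.4]
wrist_force: [-1.3, -0.9, 9.4]
width: 0.0521
```

```bash
python3 -c "
from capz import *
cap('w12')"
```

```text
{'time': 11.8167, 'ee_pos': array([0.5387, 0.2116, 0.1593]), 'eef_rot': array([-179.9881,   -0.109 ,   25.4472]), 'wrist_force': array([-1.2721, -0.8559,  9.3747]), 'width': 0.05211884302625712} [-23.9  36.7  -0.5 103.7   0.4  39.5 -89.2]
7198 top z 0.1702038753303087 rel 0.010940176314847866 tilt [-0.3584 -0.0585]
```

View pics/w12.png

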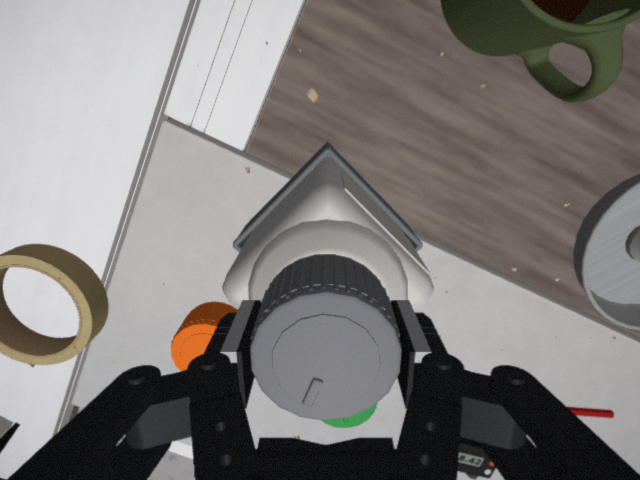

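The rib stays at (313,391) in the gripper view while the bottle's corner swings round. So the cap is turning with the jaws, 24° so far, and is still pressed.

Call:
send_rows:
  motion:
    - [0,0,0,-5,0.04]
    - [0,0,0,-5,0.04]
    - [0,0,0,-5,0.04]
    - [0,0,0,-5,0.04]
    - [0,0,0,-5,0.04]
    - [0,0,0,-5,0.04]
    - [0,0,0,-5,0.04]
    - [0,0,0,0,0.04]
    - [0,0,0,0,0.04]

```text
time: 12.62
ee_pos: [0.5383, 0.2118, 0.1592]
eef_rot: [180.0, -0.1, 60.3]
wrist_force: [-1.6, -0.6, 8.7]
width: 0.0523
```

```bash
python3 -c "
from capz import *
f,s=cap('w13');print(s['moment'])"
```

```text
{'time': 12.6167, 'ee_pos': array([0.5383, 0.2118, 0.1592]), 'eef_rot': array([179.9809,  -0.0757,  60.2691]), 'wrist_force': array([-1.6184, -0.6396,  8.7071]), 'width': 0.05231028904764053} [-17.5  37.  -10.5 103.5   9.7  40.3 -63.1]
7142 top z 0.1700970918159003 rel 0.010924101259277869 tilt [-0.2345 -0.337 ]
[-0.2283  0.414   0.0826]
```

View pics/w13.png

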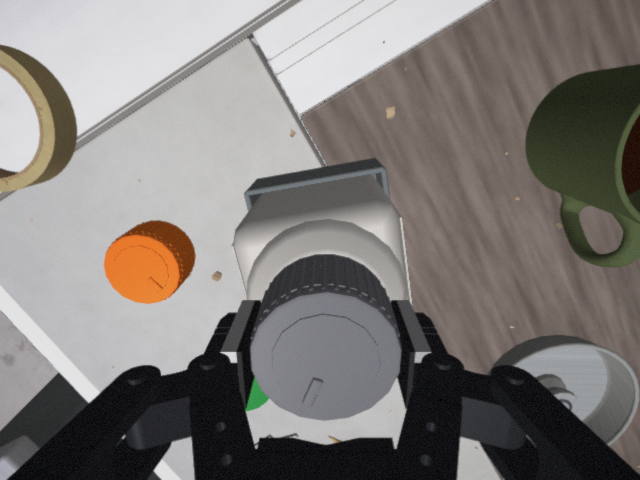

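It has turned 59° with no slip, inside the 52–65° window. I'll lift slowly and watch the force.

Call:
send_rows:
  motion:
    - [0,0,-0.003,0,0.04]
    - [0,0,-0.003,0,0.04]
    - [0,0,-0.003,0,0.04]
    - [0,0,-0.002,0,0.04]
    - [0,0,0,0,0.04]

```text
time: 13.08
ee_pos: [0.5379, 0.2117, 0.1691]
eef_rot: [-180.0, -0.0, 60.3]
wrist_force: [-0.5, 0.6, 0.1]
width: 0.0527
```

```bash
python3 -c "
from capz import *
cap('w14')"
```

```text
{'time': 13.0833, 'ee_pos': array([0.5379, 0.2117, 0.1691]), 'eef_rot': array([-179.9873,   -0.0168,   60.2619]), 'wrist_force': array([-0.4671,  0.5787,  0.0842]), 'width': 0.05266036224029173} [-17.4  36.2 -10.7 103.1   9.4  41.6 -62.9]
7151 top z 0.179984283373776 rel 0.010877457100714416 tilt [-0.2383 -0.333 ]
```

View pics/w14.png

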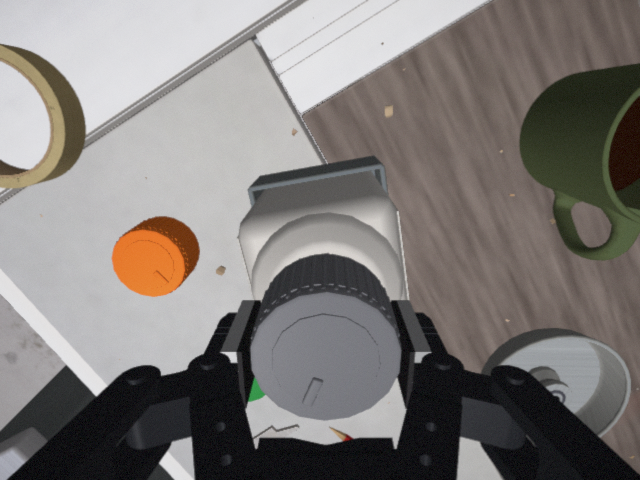

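The cap rises freely, with the force near zero and the bottle not being carried. I'll raise it to 5 cm above the mouth.

Call:
send_rows:
  motion:
    - [0,0,-0.005,0,0.04]
    - [0,0,-0.007,0,0.04]
    - [0,0,-0.008,0,0.04]
    - [0,0,-0.01,0,0.04]
    - [0,0,-0.01,0,0.04]
    - [0,0,-0.01,0,0.04]
    - [0,0,-0.008,0,0.04]
    - [0,0,-0.004,0,0.04]
    - [0,0,0,0,0.04]
    - [0,0,0,0,0.04]
    - [0,0,0,0,0.04]
    - [0,0,0,0,0.04]

```text
time: 14.13
ee_pos: [0.5377, 0.2112, 0.2305]
eef_rot: [-180.0, 0.1, 60.3]
wrist_force: [-0.6, -0.5, -1.2]
width: 0.0524
```

```bash
python3 -c "
from capz import *
cap('w15')
f,s=look('side','s15',('mouth','bottle','cap','roller','dish','sleeve_1'))
W=cloud(f)
save(f,'s15c',(250,140,370,290),4)
g,s=look('scene','sc15',('mouth','cap','bottle'));save(g,'sc15c',(190,180,350,340),5)
"
```

```text
{'time': 14.1333, 'ee_pos': array([0.5377, 0.2112, 0.2305]), 'eef_rot': array([-179.9592,    0.057 ,   60.254 ]), 'wrist_force': array([-0.5724, -0.5064, -1.1654]), 'width': 0.05239859305886518} [-16.7  31.7 -11.6  99.8   8.   49.4 -61.6]
7146 top z 0.24138436927536652 rel 0.01086173432239848 tilt [-0.2734 -0.3845]
{'time': 14.1833, 'ee_pos': array([0.5377, 0.2113, 0.2305]), 'eef_rot': array([-179.961 ,    0.0521,   60.2571]), 'wrist_force': array([-0.0541,  0.2728, -0.4884]), 'width': 0.0525030100770824} [-16.7  31.7 -11.6  99.8   8.   49.4 -61.6]
mouth 0.66 [0.5417 0.2093 0.156 ] [300. 188.]
bottle 0.93 [0.537  0.2081 0.0013] [299. 229.]
cap 0.8 [ 0.419   0.1347 -0.0011] [266. 245.]
cap 0.66 [ 0.4153  0.2514 -0.0028] [262. 226.]
cap 0.61 [0.5381 0.2099 0.2078] [298. 174.]
dish 0.91 [ 0.6259 -0.0169 -0.    ] [337. 268.]
sleeve_1 0.65 [ 0.4634 -0.3342  0.0106] [295. 347.]
sleeve_1 0.62 [ 0.4557 -0.2305  0.0045] [288. 321.]
{'time': 14.5333, 'ee_pos': array([0.538 , 0.2114, 0.231 ]), 'eef_rot': array([-179.9979,    0.0035,   60.2551]), 'wrist_force': array([-0.3754,  0.0462, -0.4599]), 'width': 0.052305214019843} [-16.7  31.6 -11.6  99.8   8.   49.4 -61.6]
mouth 0.85 [0.5395 0.2077 0.1554] [258. 258.]
cap 0.67 [0.4139 0.247  0.0045] [271. 336.]
cap 0.64 [0.4175 0.1367 0.    ] [308. 322.]
cap 0.21 [ 0.4873 -0.288   0.0013] [408. 266.]
bottle 0.84 [0.5375 0.2064 0.0042] [261. 307.]
bottle 0.46 [ 0.461  -0.2281  0.0083] [400. 273.]
```

View pics/s15c.png

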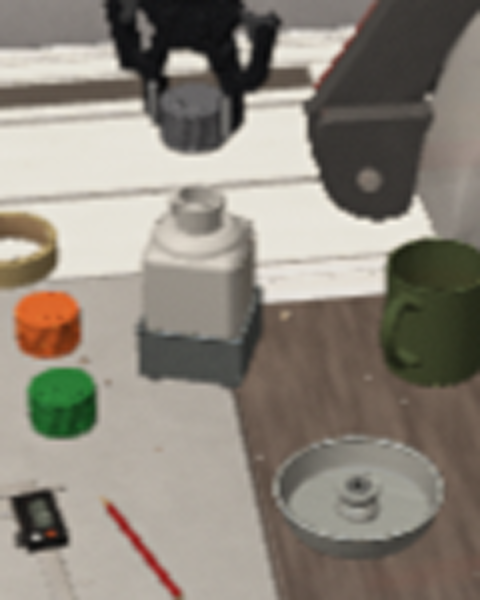

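View pics/sc15c.png

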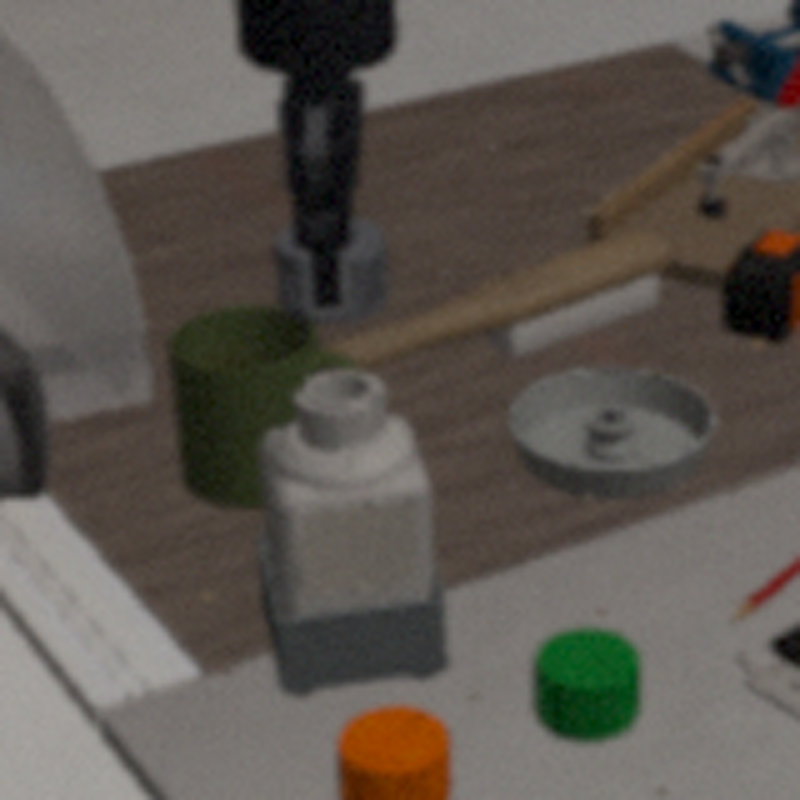

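View pics/w15.png

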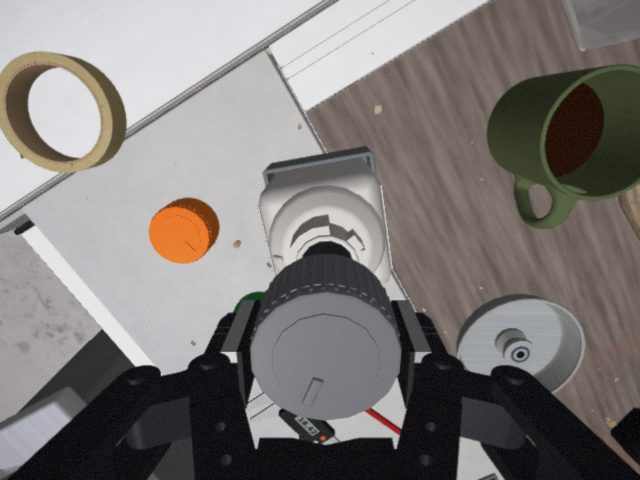

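The views show the open mouth, with the cap level about 5 cm above it. The bottle is seated in its holder, the roller stands in the dish, and the loose objects in view look undisturbed. I'm handing the job in.

```bash
python3 -c "
from bench import bot
print(bot.finish_job());s=bot.read_state();print(s['time'],s['ee_pos'],s['width'])"
```

```text
the job is handed in; nothing more can be done
None
the job is handed in; nothing more can be done
```

The job is done and handed in at about 15 s of the 48 s allowed. The roller is soaking in the dish, and the gripper is holding the grey cap above the open bottle.

- **Roller:** I took it from the far-middle pocket, carried it level, lowered it until it touched the dish floor at about 3 N, and released it. It stands upright near the centre of the dish, and both sleeves still show in their pockets.
- **Cap:** I pressed it 5.7 mm at 9.5 N, turned it 59° anticlockwise without slip, and lifted it off. The wrist force stayed near zero while it came free, so the bottle was not pulled up.
- **Final pose:** the cap is within about half a degree of level, on the mouth's axis to about 1 mm. Its lower edge is at z ≈ 0.2075 m and the mouth is at about 0.158 m, so the gap is about 5 cm.

Some readings disagreed or were missing:

- **Network misses:** in the last pictures the network missed the roller in the side view and the held cap in the scene view, though both are plain to see there.
- **Dish reading:** the network put the dish about 6 mm from the depth fit I made before placing the roller. The pictures show no movement of the dish.
- **Jaw width:** the jaws read 29 mm on the 32 mm roller and 52 mm on the 54 mm cap. Both holds stayed firm.

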